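# Slide a test coupon along the rail into the corner pocket of a tack-welding fixture

## Task

Load the square steel coupon into the tack-welding fixture using only the fingertips: push it flat up against the long rail, then slide it along the rail until it sits fully home in the corner pocket, against the end stop. Keep the coupon flat on the table, never gripping or lifting it, do not shift the other loose things, and leave it there with the robot clear.

Things in the scene. Friction and masses are not known exactly. Their poses are not given: they have to be found in the camera images.
- fixture: Locating fixture of bare steel bars bolted down, immovable; yaw within 0.3 rad of 0. Bars 14 mm high, screw heads on top up to 20 mm. Origin on the table at the rail's working face; +x across the rail, away from the robot; +y along the rail towards the pocket. Rail: face towards the robot in the plane x = 0, y = -160 to +146 mm, bar 22 mm wide behind it (x = 0 to +22). Sites share this frame.
- stop (a point): Foot of the inner corner where the rail's face meets the end stop: fixture x = 0, y = +120 mm, at table height. End stop: bar across the rail's +y end; its working face is the plane y = +120 mm, bar from y = +120 to +146, from the rail out to x = -75 mm.
- lip (a point): Foot of the lip's inner face at the pocket's mouth: fixture x = -53, y = +80 mm, table height. Lip: bar parallel to the rail, x = -75 to -53, from y = +80 to the stop, with a flare at its mouth spread away from the rail, reaching back to y = +63 (x = -76 to -53). Table in the pocket is bare.
- home (a point): Where the coupon's origin ends up when home: fixture x = -25, y = +95 mm, table height. Rail, stop and lip enclose the pocket, 53 mm wide across (x) for the 50 mm coupon, 40 mm deep along y, open towards -y; 10 mm of the coupon stands out of it.
- square_coupon: The coupon to load: plain square saw-cut steel plate, 50 x 50 x 9 mm, about 0.18 kg, no weld bead, flat and loose on the table, its centre 10 to 14 cm in front of the rail and 0 to 13 cm along -y of the fixture's origin, turned up to 0.35 rad from the fixture's axes. Origin: centre of its underside, x, y along its sides. Dry friction about 0.6 on table and rail: pushed at one point it may stay skewed at the rail; two points square it.
- bead_coupon: Bystander: bare steel coupon 30 x 60 x 8 mm with a raised weld bead along its middle, loose, 60 mm along its own y; it lies in front of the rail beside the square coupon, on either side of it. Origin at the centre of its underside.
- long_coupon: Bystander: dark steel coupon 25 x 75 x 11 mm with a weld bead, loose, 75 mm along its own y; it lies in front of the pocket's lip, well out from it. Origin at the centre of its underside.
- hex_key: Bystander: L-shaped hex key, 34 x 114 x 9 mm, long along its own y, loose, lying beyond the end stop. Origin at the centre of its underside.
- marker: Bystander: paint marker, 16 x 131 x 17 mm, long along its own y, loose, lying behind the rail roughly parallel to it. Origin at the centre of its underside.
There are look-alikes about, which are no part of the job. Several things have the shape of the square_coupon; the one meant has the colours described above.

How it is judged:
On the way, in this order (a step that is already met when the one before it is completed fails the run):
1. the square coupon lies flat against the long rail, side to face, before it reaches the pocket's mouth (x of square_coupon in the frame of fixture above -0.029 m and y of square_coupon in the frame of fixture between -0.16 and 0.055 m and (angle between the x axis of square_coupon and the x axis of fixture, either way round below 0.1 rad or angle between the x axis of square_coupon and the y axis of fixture, either way round below 0.1 rad) and height (world z) of square_coupon below 0.004 m), for 0.2 s.
2. the square coupon is home in the corner pocket (x of square_coupon in the frame of fixture above -0.0295 m and y of square_coupon in the frame of fixture above 0.091 m and (angle between the x axis of square_coupon and the x axis of fixture, either way round below 0.07 rad or angle between the x axis of square_coupon and the y axis of fixture, either way round below 0.07 rad)), for 0.2 s.
At the end, for the whole second after the job is handed in: The square coupon lies flat and at rest in the corner pocket: within 4 mm of the end stop, within 4.5 mm of the rail, square to the rail within 0.07 rad (4 degrees) (all of step 2 and x of square_coupon in the frame of fixture below -0.021 m and y of square_coupon in the frame of fixture below 0.099 m and height (world z) of square_coupon below 0.004 m and angle between square_coupon's own z axis and vertical below 0.05 rad and linear speed of square_coupon below 0.01 m/s); the robot touches nothing.
It fails at once if the square coupon is lifted off the table (over 6 mm) or tipped (over 0.15 rad) (height (world z) of square_coupon above 0.006 m or angle between square_coupon's own z axis and vertical above 0.15 rad).
It fails at once if the square coupon is brought to the pocket's mouth otherwise than along the rail (over 9 mm off it) (y of square_coupon in the frame of fixture above 0.06 m and x of square_coupon in the frame of fixture below -0.034 m).
It fails at once if another loose thing (beaded coupon, long coupon, hex key or marker) is shifted more than 12 mm (distance of any of bead_coupon, long_coupon, hex_key, marker from where it was at the start of the episode above 0.012 m).
It also fails if it takes over 54 s, if anything falls off the work surface, if the arm or the gripper's body presses on something with over 40 N, if the wrist force passes 120 N, or if a joint passes its speed limit or range.

## Robot

A 6-joint arm with a two-finger parallel gripper is mounted at the origin on the work surface; the furniture and walls round the work are solid. World frame = base frame: x ahead of the robot, y to its left, z up, the work surface at z = 0. Lengths are in m, angles in rad, forces in N, time in s.
With the tool pointing down it reaches from about 0.3 to 0.825 m from the base axis. Payload 5.4 kg.
Tool frame: the origin (TCP) lies at the very end of the fingers, on their centre line; the grasp point (between the pads) lies 19 mm behind it; z points along the fingers, y is the line along which they close (so a half turn about z gives the same grasp; the last joint's range is limited). The gripper opens to 92 mm and grips with 3 to 60 N. Pads are 20 mm wide; open, the fingers measure 128 mm over their backs; the gripper's body (75 mm by 189 mm) begins 69 mm behind the grasp point.
Start: joints at [1.018, 0.158, 1.597, -0, 1.386, -0.21], TCP at [0.193, 0.542, 0.178] pointing down, gripper open.
Joint ranges: [-2.91, 2.91], [-0.94, 2.29], [0.18, 2.7], [-1.29, 4.43], [0.17, 2.64], [-3, 3]. Speed limits (rad/s): [2.57, 2.57, 3.14, 3.14, 3.14, 3.14].

## Interface

Orientations are given as [roll, pitch, yaw] about the fixed x, y, z axes, in that order (R = Rz(yaw) Ry(pitch) Rx(roll)).
In Python, from workcell import r gives the robot as it stands. The module is installed in compiled form; this text tells all that it offers.
- The arm moves only by the tool servo_tool, never from a script. Its argument "steps" is a list of rows, each an object with "slide": the shift along the tool's x, y, z in mm, a list of three; "dr": the turn, a rotation vector about the tool's x, y, z in rad, a list of three; "claw": the finger opening in mm, from 0 to 91.9. In form: [{"slide": [dx, dy, dz], "dr": [ax, ay, az], "claw": claw}, ...]. A call has exactly 10 rows; each row is the pose to reach, as a shift and turn from the pose commanded when the call began, along the tool's axes at that moment; what a row does not reach only later rows make up. A row lasts 1/8 s, in which the tool goes at most 62.5 mm and 10.7 degrees, less where a joint would pass 70% of its speed; a pose out of reach is approached as far as the arm can. A call with a gripper value outside its range is refused whole. The fingers move at their own pace and stop on an object; "grip_force" is the grip in N (left out, the last holds). Time passes only in rows, so rows that repeat a pose let the fingers close, or fill a call up. It gives the time, the measured TCP pose, the force, the opening and the grip force at its end, in the units of the state.
- r.get_obs(): the state, without advancing time (a new reading comes with each control period).
- r.read_camera(name): name is "scene" or "top" or "wrist"; returns the picture (420x560x3 uint8, blue, green, red); there is no depth.
- r.camera_info(name): a dict with "intrinsics" (3x3 intrinsics, pixels), "world_to_cam" (4x4, takes a point from world to camera coordinates); the wrist camera has in their place "T_tool_cam" (4x4, takes a point from camera to tool coordinates, whose origin is the TCP and whose axes are the flange's). Camera axes: x right, y down, z forward; pixel columns grow to the right and rows downward; lengths in m; the calibration is good to about 2 mm. A picture is of the moment at which its call begins: read the wrist's pose just before it. camera_info takes no time and is no camera call.
- r.job_done(): hands the job in; it is judged then, once.
Trained networks look in the newest picture that a camera, given by its name, has taken for a name from the list of things; names that differ only in an ending like _2 or _b are one class to them, and where a whole thing is asked for, a point or a joint stands for the part that bears it (a point fixed in the world has none). Each returns a list of dicts, best first, with "confidence" (0 to 1); they miss things now and then, are a little off and sometimes report something else, mostly with a low value. They report only what shows in the picture. A call takes as long as a camera call. They do not tell look-alikes from the thing itself.
- r.boxes_of(target, camera): "pixel" ([column, row] in pixels, amid what is visible of it).
- r.silhouettes(target, camera): "pixels" (420x560 bool, what is visible of it) and "pixel" ([column, row] in pixels, amid what is visible of it).
The state is a dict: "clock": time; "joints": joint angles; "dq": joint speeds; "tau": joint torques, N m; "ee_pos": TCP position; "ee_rot": TCP orientation; "contact_force": force on the tool from outside, world axes, zero at the start; "wrist_torque": the same for the moment, N m; "grip_width": finger opening in m; "gripper_force": force on a finger pad.
Only numpy, scipy, OpenCV 4.12 (cv2) and the standard library are available. Lean on these libraries where they do the work, as an engineer would, in place of code of your own. Each camera call takes 0.05 s, during which the arm holds its last target. There are 200 camera calls.

## Working session

There is one attempt and no reset: what is moved stays moved. The work goes in short steps, Python scripts to look and compute and a tool call to move; the robot and the scene stay as the last step left them, time stands still between calls to the robot, and variables do not carry over. Pictures are saved under pics/ and viewed, at most 10 in all, crops included, and the job is handed in when it is done.

Besides the shell and the picture viewer there is one more tool, called after ">>>" as name(argument=value, ...), one argument or row to a line, values as JSON. servo_tool: Moves the arm, as the interface text tells. Its arguments: {"type":"object","properties":{"steps":{"type":"array"},"grip_force":{"type":"number"}},"required":["steps"]}

```bash
mkdir -p pics; python3 - <<'E'
from workcell import r
import cv2,numpy as np
o=r.get_obs();print(o['clock'],o['ee_pos'],o['ee_rot'])
for c in['top','scene']:
    im=r.read_camera(c);cv2.imwrite(f'pics/{c}0.png',im)
    i=r.camera_info(c);print(c,np.round(i['intrinsics'],1).tolist(),np.round(i['world_to_cam'],3).tolist())
    for t in['fixture','square_coupon','bead_coupon','long_coupon']:
        print(t,[(np.round(d['pixel']).tolist(),round(d['confidence'],2)) for d in r.boxes_of(t,c)])
E
```

```text
0.0 [0.19293431 0.54095244 0.17713933] [-3.13982523e+00 -3.34692049e-04  2.79884286e+00]
top [[396.6, 0.0, 276.9], [0.0, 396.6, 207.3], [0.0, 0.0, 1.0]] [[0.016, -1.0, -0.02, -0.021], [-0.992, -0.014, -0.124, 0.544], [0.124, 0.022, -0.992, 0.842], [0.0, 0.0, 0.0, 1.0]]
fixture [([246.0, 178.0], 0.9), ([335.0, 213.0], 0.3)]
square_coupon [([383.0, 213.0], 0.97), ([343.0, 266.0], 0.82), ([290.0, 224.0], 0.76)]
bead_coupon [([333.0, 210.0], 0.88)]
long_coupon [([255.0, 249.0], 0.82)]
scene [[486.9, 0.0, 279.4], [0.0, 486.9, 207.1], [0.0, 0.0, 1.0]] [[-0.681, -0.732, 0.017, 0.37], [-0.566, 0.512, -0.646, 0.329], [0.464, -0.45, -0.763, 0.624], [0.0, 0.0, 0.0, 1.0]]
fixture [([226.0, 221.0], 0.87)]
square_coupon [([310.0, 220.0], 0.65), ([392.0, 208.0], 0.63), ([377.0, 268.0], 0.63), ([370.0, 157.0], 0.61)]
bead_coupon [([336.0, 184.0], 0.56), ([229.0, 220.0], 0.17)]
long_coupon []
```

View pics/top0.png

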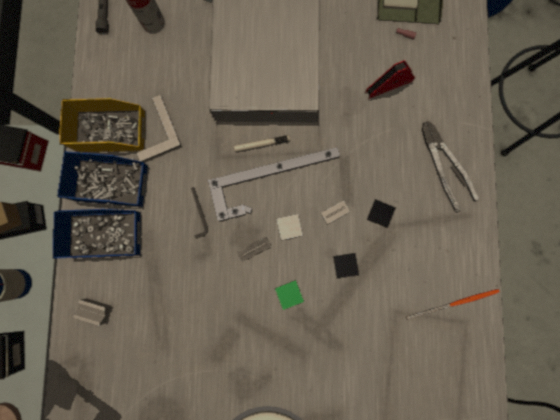

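Candidates: bare plate (290,227), dark squares (381,213) and (346,265), green square (290,294). The bare steel plate at (290,227) fits; I'll confirm it in a rectified, enlarged crop.

```bash
cat > h.py <<'E'
from workcell import r
import cv2,numpy as np
def px2w(c,uv,z):
    i=r.camera_info(c);K=i['intrinsics'];T=np.array(i['world_to_cam']);R,t=T[:3,:3],T[:3,3]
    o=-R.T@t;d=R.T@np.linalg.solve(K,[*uv,1.]);return (o+d*(z-o[2])/d[2])[:2]
def rect(c,im,x0,x1,y0,y1,z,s):  # up=+x, left=+y ; s px per m
    i=r.camera_info(c);K=np.array(i['intrinsics']);T=np.array(i['world_to_cam'])
    P=K@T[:3];H=np.c_[P[:,0],P[:,1],P[:,2]*z+P[:,3]]
    A=np.array([[0,-1/s,x1],[-1/s,0,y1],[0,0,1]])
    return cv2.warpPerspective(im,H@A,(int((y1-y0)*s),int((x1-x0)*s)),flags=cv2.INTER_CUBIC|cv2.WARP_INVERSE_MAP)
E
python3 - <<'E'
from h import *
im=cv2.imread('pics/top0.png')
for n,uv,z in[('sq',(290,227),.009),('railR',(340,153),.014),('railL',(212,183),.014),('bead',(335,212),.01),('long',(255,248),.01)]:
    print(n,np.round(px2w('top',uv,z),3))
x,y=px2w('top',(275,190),.014);print(x,y)
R=rect('top',im,x-.15,x+.13,y-.2,y+.2,.012,2000)
cv2.imwrite('pics/rect0.png',R);print(R.shape,'x1',x+.13,'y1',y+.2)
m=r.silhouettes('fixture','top')
E
```

```text
sq [ 0.503 -0.043]
railR [ 0.674 -0.155]
railL [0.601 0.137]
bead [ 0.538 -0.144]
long [0.455 0.035]
0.5863157085231075 -0.007402149356397682
(560, 800, 3) x1 0.7163157085231076 y1 0.19259785064360233
```

View pics/rect0.png

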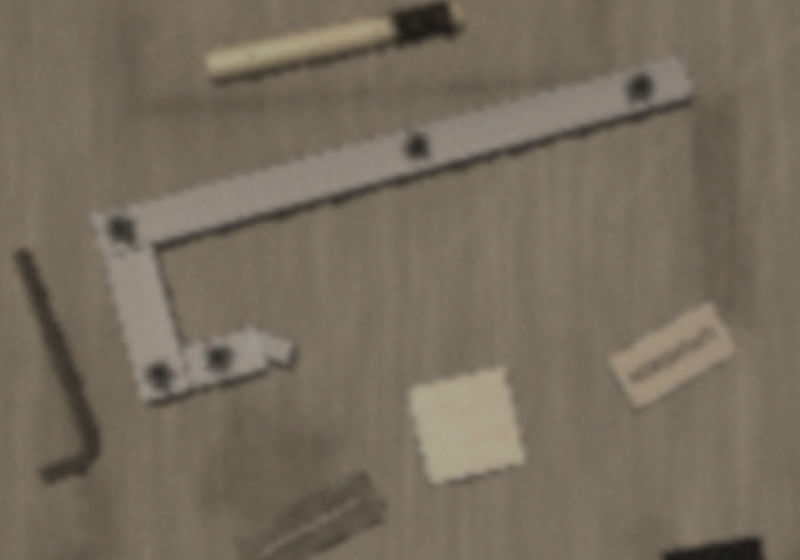

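The crop shows the plain bare square at rect (467,425), clear of the beaded coupon (672,355), the long coupon (310,520) and the fixture, whose inner corner is at (153,246) and rail end at (692,98).

```bash
cat >> h.py <<'E'
from scipy.spatial.transform import Rotation as Ro
Y=.267; O=np.array([.6255,-.0006])
C,S=np.cos(Y),np.sin(Y); F=np.array([[C,-S],[S,C]])
def fix(p): return F.T@(np.asarray(p)[:2]-O)
def to(fx,fy,z,yaw):
    o=r.get_obs();R=Ro.from_euler('xyz',o['ee_rot']);p=o['ee_pos']
    g=np.r_[O+F@[fx,fy],z];T=Ro.from_euler('xyz',[np.pi,0,Y+yaw])
    print('t',round(o['clock'],2),'fix now',np.round(fix(p)*1000,1),'z',round(p[2]*1000,1),'f',np.round(o['contact_force'],1))
    print('slide',np.round(R.inv().apply(g-p)*1000,1),'dr',np.round((R.inv()*T).as_rotvec(),3))
E
python3 - <<'E'
from h import *
a=lambda u,v:fix([.7163-v/2000,.1926-u/2000])*1000
for n,u in dict(sq=(467,425),c1=(410,388),c2=(505,368),c3=(523,462),c4=(435,484),corner=(153,246),end=(692,98),bead=(672,355),lip=(183,350)).items(): print(n,np.round(a(*u)))
to(-.190,-.007,.06,np.pi)
E
```

```text
sq [-128.   -7.]
c1 [-103.   16.]
c2 [-106.  -33.]
c3 [-153.  -29.]
c4 [-152.   16.]
corner [ -0. 121.]
end [   0. -158.]
bead [-121. -115.]
lip [-54. 120.]
t 0.55 fix now [-273.9  636.9] z 178.1 f [ 0.5 -0.1 -0.5]
slide [-437.5 -479.8  118.1] dr [-0.    0.   -0.61]
```

>>> servo_tool(
  steps=[
    {"slide":[-40,-44,7],"dr":[0,0,-0.06],"claw":12},
    {"slide":[-84,-92,15],"dr":[0,0,-0.12],"claw":12},
    {"slide":[-127,-140,23],"dr":[0,0,-0.18],"claw":12},
    {"slide":[-170,-188,31],"dr":[0,0,-0.25],"claw":12},
    {"slide":[-213,-236,40],"dr":[0,0,-0.32],"claw":12},
    {"slide":[-256,-284,50],"dr":[0,0,-0.39],"claw":12},
    {"slide":[-299,-331,60],"dr":[0,0,-0.46],"claw":12},
    {"slide":[-342,-377,70],"dr":[0,0,-0.53],"claw":12},
    {"slide":[-385,-423,80],"dr":[0,0,-0.6],"claw":12},
    {"slide":[-425,-465,85],"dr":[0,0,-0.61],"claw":12},
  ],
)

```text
clock: 1.8
ee_pos: [0.4324, -0.0292, 0.0944]
ee_rot: [-3.141, 0.001, -2.874]
contact_force: [0.7, 0.3, 0.1]
grip_width: 0.012
gripper_force: 0.0
```

```bash
python3 - <<'E'
from h import *
o=r.get_obs();im=r.read_camera('wrist');i=r.camera_info('wrist');cv2.imwrite('pics/w1.png',im)
print(np.round(i['T_tool_cam'],3).tolist(),np.round(i['intrinsics'],0).tolist(),o['grip_width'])
to(-.192,-.007,.005,np.pi)
E
```

```text
[[0.0, -0.969, -0.245, 0.069], [1.0, 0.001, -0.001, -0.001], [0.001, -0.245, 0.969, -0.206], [0.0, 0.0, 0.0, 1.0]] [[352.0, 0.0, 277.0], [0.0, 352.0, 209.0], [0.0, 0.0, 1.0]] 0.011971827617873187
t 1.85 fix now [-193.1   16.5] z 94.4 f [-0.7 -4.5  1.2]
slide [ -1.1 -23.   89.6] dr [-0.005  0.001 -0.004]
```

View pics/w1.png

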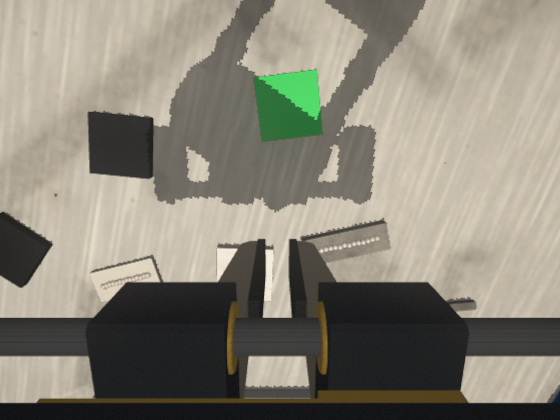

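Wrist view: the coupon's rear edge is at row 245 (cols 217–273), just ahead of the fingertips (278,240). The space behind it is clear, and the green square is well back.

>>> servo_tool(
  steps=[
    {"slide":[-1,-23,10],"dr":[0,0,0],"claw":28},
    {"slide":[-1,-23,30],"dr":[0,0,0],"claw":28},
    {"slide":[-1,-23,50],"dr":[0,0,0],"claw":28},
    {"slide":[-1,-23,65],"dr":[0,0,0],"claw":28},
    {"slide":[-1,-23,78],"dr":[0,0,0],"claw":28},
    {"slide":[-1,-23,85],"dr":[0,0,0],"claw":28},
    {"slide":[-1,-23,89],"dr":[0,0,0],"claw":28},
    {"slide":[-1,-23,89],"dr":[0,0,0],"claw":28},
    {"slide":[-1,-23,89],"dr":[0,0,0],"claw":28},
    {"slide":[-1,-23,89],"dr":[0,0,0],"claw":28},
  ],
)

```text
clock: 3.1
ee_pos: [0.4392, -0.0491, 0.0058]
ee_rot: [-3.141, 0.001, -2.874]
contact_force: [0.6, 0.4, 0.2]
grip_width: 0.0281
gripper_force: 0.0
```

```bash
python3 - <<'E'
from h import *
to(-.070,-.007,.005,np.pi)
im=r.read_camera('top');R=rect('top',im,.40,.68,-.207,.193,.009,2000);cv2.imwrite('pics/rect1.png',R)
E
```

```text
t 3.1 fix now [-192.5    2.4] z 5.8 f [0.6 0.4 0.2]
slide [-122.5   -9.4    0.9] dr [-0.001  0.001  0.   ]
```

View pics/rect1.png

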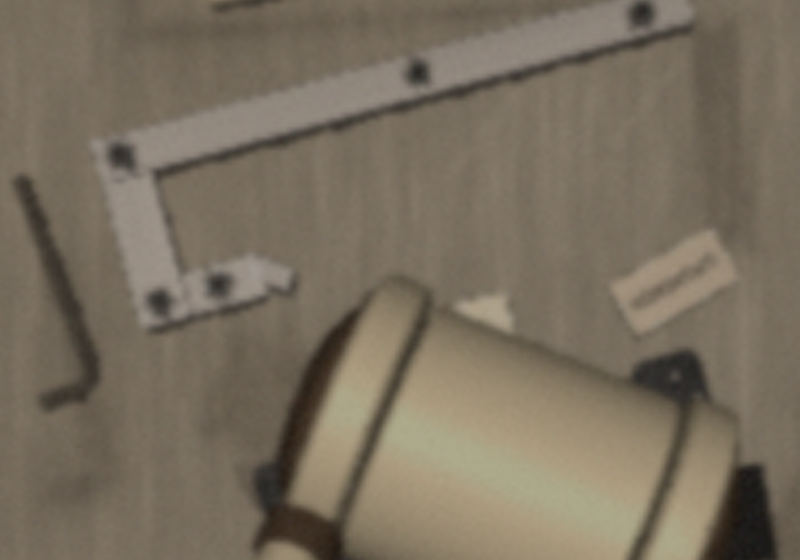

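The coupon is undisturbed and the fingers are behind it (arm hides most of it). Pushing towards the rail.

>>> servo_tool(
  steps=[
    {"slide":[-6,-9,1],"dr":[0,0,0],"claw":28},
    {"slide":[-18,-9,1],"dr":[0,0,0],"claw":28},
    {"slide":[-30,-9,1],"dr":[0,0,0],"claw":28},
    {"slide":[-43,-9,1],"dr":[0,0,0],"claw":28},
    {"slide":[-56,-9,1],"dr":[0,0,0],"claw":28},
    {"slide":[-69,-9,1],"dr":[0,0,0],"claw":28},
    {"slide":[-82,-9,1],"dr":[0,0,0],"claw":28},
    {"slide":[-95,-9,1],"dr":[0,0,0],"claw":28},
    {"slide":[-108,-9,1],"dr":[0,0,0],"claw":28},
    {"slide":[-120,-9,1],"dr":[0,0,0],"claw":28},
  ],
)

```text
clock: 4.4
ee_pos: [0.5578, -0.0258, 0.0045]
ee_rot: [-3.142, 0.0, -2.874]
contact_force: [0.1, -0.4, 1.2]
grip_width: 0.0281
gripper_force: 0.0
```

>>> servo_tool(
  steps=[
    {"slide":[-2,0,0],"dr":[0,0,0],"claw":28},
    {"slide":[-4,0,0],"dr":[0,0,0],"claw":28},
    {"slide":[-6,0,0],"dr":[0,0,0],"claw":28},
    {"slide":[-7,0,0],"dr":[0,0,0],"claw":28},
    {"slide":[-8,0,0],"dr":[0,0,0],"claw":28},
    {"slide":[-9,0,0],"dr":[0,0,0],"claw":28},
    {"slide":[-9,0,0],"dr":[0,0,0],"claw":28},
    {"slide":[-9,0,0],"dr":[0,0,0],"claw":28},
    {"slide":[-9,0,0],"dr":[0,0,0],"claw":28},
    {"slide":[-9,0,0],"dr":[0,0,0],"claw":28},
  ],
)

```text
clock: 5.65
ee_pos: [0.5657, -0.0236, 0.0045]
ee_rot: [3.142, -0.0, -2.874]
contact_force: [-0.5, -0.0, -0.1]
grip_width: 0.0279
gripper_force: 0.0
```

```bash
python3 - <<'E'
from h import *
to(-.060,-.007,.005,np.pi)
im=r.read_camera('wrist');cv2.imwrite('pics/w2.png',im)
E
```

```text
t 5.65 fix now [-63.8  -6.4] z 4.5 f [-0.5 -0.  -0.1]
slide [-3.8 -0.6 -0.5] dr [ 0. -0.  0.]
```

View pics/w2.png

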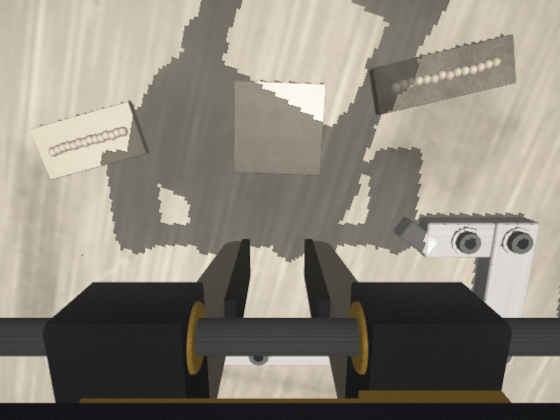

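The coupon did not move: it is still at (279,128) in this picture, fixture x −153 to −102, though the tips passed that line. I need to know why, so I'm looking from the side before doing anything else.

```bash
python3 - <<'E'
from h import *
im=r.read_camera('scene');a=cv2.imread('pics/scene0.png')
k=lambda i:cv2.resize(i[110:310,190:450],None,fx=3,fy=3,interpolation=cv2.INTER_CUBIC)[:, :780]
cv2.imwrite('pics/s1.png',k(im));cv2.imwrite('pics/scrop0.png',k(a))
print(cv2.absdiff(im,a).mean(2)[:,:].max())
E
```

```text
145.66666666666666
```

View pics/s1.png

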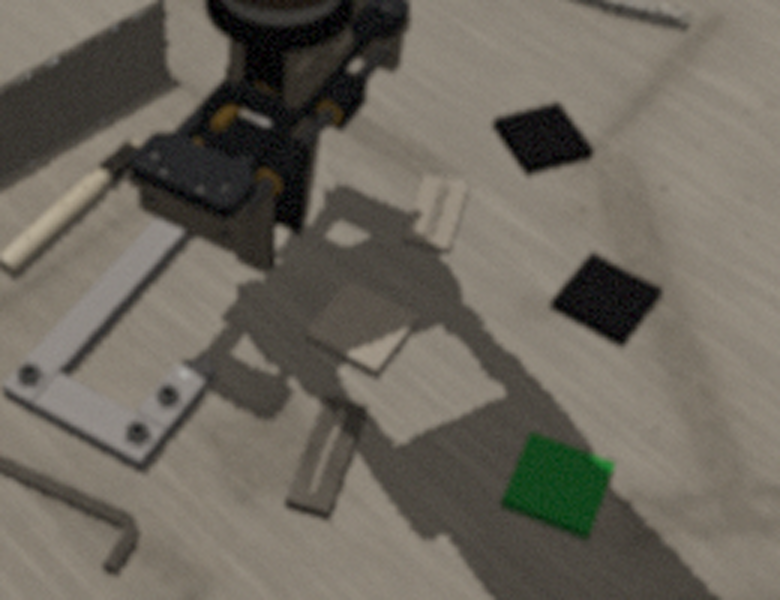

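```bash
python3 - <<'E'
from h import *
i=r.camera_info('scene');K=np.array(i['intrinsics']);T=np.array(i['world_to_cam'])
o=r.get_obs();R=Ro.from_euler('xyz',o['ee_rot']).as_matrix();p=o['ee_pos']
print(p,o['joints'],o['clock'])
def pj(w): q=K@(T[:3]@np.r_[w,1]);return np.round((q[:2]/q[2]-[190,110])*3)
for dy in(-.014-.01,-.014,.014,.024):
  for dz in (0,.019): print(dy,dz,[pj(p+R@[sx,dy,-dz]+np.array([0,0,h])) .tolist() for sx in(-.01,.01) for h in (0,.02)])
print('coupon corners now',[pj(np.r_[O+F@np.array(c),.009]).tolist() for c in[(-.153,-.032),(-.153,.018),(-.103,.018),(-.103,-.032)]])
E
```

```text
[ 0.56567507 -0.02356996  0.00448474] [-2.55037397e-01  3.34334598e-01  1.75634077e+00  5.92873880e-06
  1.05094576e+00 -2.09305811e+00] 5.75
-0.024 0 [[278.0, 250.0], [279.0, 228.0], [306.0, 263.0], [307.0, 241.0]]
-0.024 0.019 [[279.0, 229.0], [280.0, 207.0], [307.0, 243.0], [308.0, 220.0]]
-0.014 0 [[270.0, 260.0], [270.0, 239.0], [297.0, 273.0], [299.0, 252.0]]
-0.014 0.019 [[270.0, 240.0], [271.0, 217.0], [298.0, 253.0], [300.0, 230.0]]
0.014 0 [[246.0, 289.0], [246.0, 268.0], [274.0, 303.0], [274.0, 281.0]]
0.014 0.019 [[246.0, 269.0], [246.0, 246.0], [274.0, 282.0], [275.0, 260.0]]
0.024 0 [[237.0, 300.0], [237.0, 278.0], [265.0, 314.0], [265.0, 292.0]]
0.024 0.019 [[237.0, 279.0], [237.0, 257.0], [265.0, 293.0], [266.0, 271.0]]
coupon corners now [[421.0, 310.0], [381.0, 366.0], [307.0, 330.0], [349.0, 276.0]]
```

The tips are hovering. In the scene crop they end at about (272,266) and (300,230), where the reported TCP should show at (274,303) and (306,263). The wrist view agrees: the 28 mm gap spans 55 px instead of 45. So the real fingers end about 35 mm short of the stated TCP, and they passed above the coupon. I'll go back behind it and descend carefully, watching the force.

>>> servo_tool(
  steps=[
    {"slide":[13,0,0],"dr":[0,0,0],"claw":28},
    {"slide":[30,0,0],"dr":[0,0,0],"claw":28},
    {"slide":[50,0,0],"dr":[0,0,0],"claw":28},
    {"slide":[70,0,0],"dr":[0,0,0],"claw":28},
    {"slide":[90,0,0],"dr":[0,0,0],"claw":28},
    {"slide":[108,0,0],"dr":[0,0,0],"claw":28},
    {"slide":[120,0,0],"dr":[0,0,0],"claw":28},
    {"slide":[128,0,0],"dr":[0,0,0],"claw":28},
    {"slide":[128,0,0],"dr":[0,0,0],"claw":28},
    {"slide":[128,0,0],"dr":[0,0,0],"claw":28},
  ],
)

```text
clock: 7.0
ee_pos: [0.4427, -0.0575, 0.0047]
ee_rot: [-3.141, 0.001, -2.874]
contact_force: [0.2, 0.3, 0.6]
grip_width: 0.0281
gripper_force: 0.0
```

>>> servo_tool(
  steps=[
    {"slide":[0,0,3],"dr":[0,0,0],"claw":28},
    {"slide":[0,0,6],"dr":[0,0,0],"claw":28},
    {"slide":[0,0,9],"dr":[0,0,0],"claw":28},
    {"slide":[0,0,12],"dr":[0,0,0],"claw":28},
    {"slide":[0,0,15],"dr":[0,0,0],"claw":28},
    {"slide":[0,0,17],"dr":[0,0,0],"claw":28},
    {"slide":[0,0,19],"dr":[0,0,0],"claw":28},
    {"slide":[0,0,20],"dr":[0,0,0],"claw":28},
    {"slide":[0,0,20],"dr":[0,0,0],"claw":28},
    {"slide":[0,0,20],"dr":[0,0,0],"claw":28},
  ],
)

```text
clock: 8.25
ee_pos: [0.4423, -0.0574, -0.0154]
ee_rot: [-3.141, 0.0, -2.874]
contact_force: [0.8, 0.1, -0.2]
grip_width: 0.0283
gripper_force: 0.0
```

```bash
python3 - <<'E'
from h import *
to(-.060,-.007,.005,np.pi)
im=r.read_camera('wrist');cv2.imwrite('pics/w3.png',im)
a=r.read_camera('scene');cv2.imwrite('pics/s2.png',np.hstack([cv2.resize(a[110:310,250:450],(400,400),interpolation=cv2.INTER_CUBIC),cv2.resize(im[100:300,180:380],(400,400),interpolation=cv2.INTER_CUBIC)]))
E
```

```text
t 8.25 fix now [-191.7   -6.5] z -15.4 f [ 0.8  0.1 -0.2]
slide [-131.7   -0.6  -20.4] dr [-0.  0.  0.]
```

View pics/s2.png

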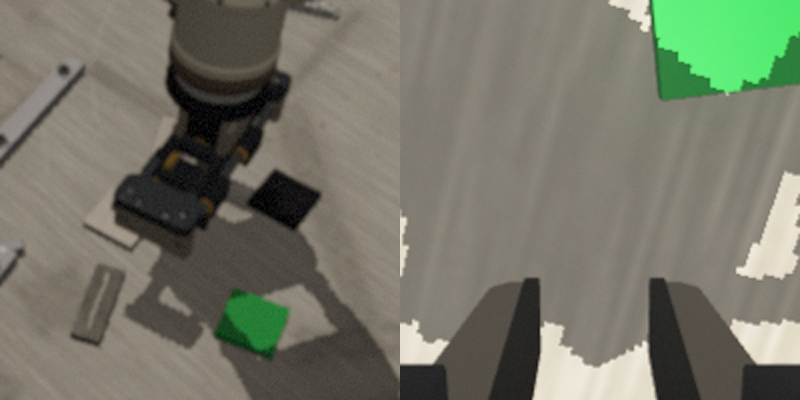

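Reported z is −15 mm with no contact force, so the shortfall is real. From the wrist picture (tip row 239, 54 px gap) the tips sit about 31 mm short, so they are now about 16 mm up. I'll descend 12 mm gently.

>>> servo_tool(
  steps=[
    {"slide":[0,0,3],"dr":[0,0,0],"claw":28},
    {"slide":[0,0,5],"dr":[0,0,0],"claw":28},
    {"slide":[0,0,7],"dr":[0,0,0],"claw":28},
    {"slide":[0,0,8],"dr":[0,0,0],"claw":28},
    {"slide":[0,0,9],"dr":[0,0,0],"claw":28},
    {"slide":[0,0,10],"dr":[0,0,0],"claw":28},
    {"slide":[0,0,11],"dr":[0,0,0],"claw":28},
    {"slide":[0,0,12],"dr":[0,0,0],"claw":28},
    {"slide":[0,0,12],"dr":[0,0,0],"claw":28},
    {"slide":[0,0,12],"dr":[0,0,0],"claw":28},
  ],
)

```text
clock: 9.6
ee_pos: [0.4423, -0.0574, -0.0275]
ee_rot: [-3.142, 0.0, -2.874]
contact_force: [-0.5, 0.5, -0.4]
grip_width: 0.0275
gripper_force: 0.0
```

>>> servo_tool(
  steps=[
    {"slide":[0,0,0.5],"dr":[0,0,0],"claw":28},
    {"slide":[0,0,1],"dr":[0,0,0],"claw":28},
    {"slide":[0,0,1.5],"dr":[0,0,0],"claw":28},
    {"slide":[0,0,2],"dr":[0,0,0],"claw":28},
    {"slide":[0,0,2],"dr":[0,0,0],"claw":28},
    {"slide":[0,0,2],"dr":[0,0,0],"claw":28},
    {"slide":[0,0,2],"dr":[0,0,0],"claw":28},
    {"slide":[0,0,2],"dr":[0,0,0],"claw":28},
    {"slide":[0,0,2],"dr":[0,0,0],"claw":28},
    {"slide":[0,0,2],"dr":[0,0,0],"claw":28},
  ],
)

```text
clock: 10.85
ee_pos: [0.4422, -0.0574, -0.0295]
ee_rot: [-3.142, 0.0, -2.874]
contact_force: [0.9, 0.5, -0.1]
grip_width: 0.0282
gripper_force: 0.0
```

>>> servo_tool(
  steps=[
    {"slide":[0,0,0.5],"dr":[0,0,0],"claw":28},
    {"slide":[0,0,1],"dr":[0,0,0],"claw":28},
    {"slide":[0,0,1.5],"dr":[0,0,0],"claw":28},
    {"slide":[0,0,2],"dr":[0,0,0],"claw":28},
    {"slide":[0,0,2.5],"dr":[0,0,0],"claw":28},
    {"slide":[0,0,2.5],"dr":[0,0,0],"claw":28},
    {"slide":[0,0,2.5],"dr":[0,0,0],"claw":28},
    {"slide":[0,0,2.5],"dr":[0,0,0],"claw":28},
    {"slide":[0,0,2.5],"dr":[0,0,0],"claw":28},
    {"slide":[0,0,2.5],"dr":[0,0,0],"claw":28},
  ],
)

```text
clock: 12.1
ee_pos: [0.4422, -0.0574, -0.032]
ee_rot: [-3.142, -0.0, -2.874]
contact_force: [-0.1, 0.3, 0.1]
grip_width: 0.0278
gripper_force: 0.0
```

>>> servo_tool(
  steps=[
    {"slide":[0,0,0.5],"dr":[0,0,0],"claw":28},
    {"slide":[0,0,1],"dr":[0,0,0],"claw":28},
    {"slide":[0,0,1.5],"dr":[0,0,0],"claw":28},
    {"slide":[0,0,2],"dr":[0,0,0],"claw":28},
    {"slide":[0,0,2.5],"dr":[0,0,0],"claw":28},
    {"slide":[0,0,3],"dr":[0,0,0],"claw":28},
    {"slide":[0,0,3],"dr":[0,0,0],"claw":28},
    {"slide":[0,0,3],"dr":[0,0,0],"claw":28},
    {"slide":[0,0,3],"dr":[0,0,0],"claw":28},
    {"slide":[0,0,3],"dr":[0,0,0],"claw":28},
  ],
)

```text
clock: 13.35
ee_pos: [0.4422, -0.0574, -0.035]
ee_rot: [-3.142, -0.0, -2.874]
contact_force: [0.7, 0.3, 0.3]
grip_width: 0.0279
gripper_force: 0.0
```

No contact yet at −35 mm, but the scene estimate puts the tips within a few mm of the table, below the coupon's 9 mm. Pushing.

>>> servo_tool(
  steps=[
    {"slide":[-6,0,0],"dr":[0,0,0],"claw":28},
    {"slide":[-16,0,0],"dr":[0,0,0],"claw":28},
    {"slide":[-24,0,0],"dr":[0,0,0],"claw":28},
    {"slide":[-30,0,0],"dr":[0,0,0],"claw":28},
    {"slide":[-36,0,0],"dr":[0,0,0],"claw":28},
    {"slide":[-42,0,0],"dr":[0,0,0],"claw":28},
    {"slide":[-48,0,0],"dr":[0,0,0],"claw":28},
    {"slide":[-54,0,0],"dr":[0,0,0],"claw":28},
    {"slide":[-60,0,0],"dr":[0,0,0],"claw":28},
    {"slide":[-66,0,0],"dr":[0,0,0],"claw":28},
  ],
)

```text
clock: 14.6
ee_pos: [0.5063, -0.0398, -0.0351]
ee_rot: [3.142, 0.0, -2.874]
contact_force: [-0.5, -0.1, -0.3]
grip_width: 0.0279
gripper_force: 0.3
```

```bash
python3 - <<'E'
from h import *
to(-.070,-.007,-.035,np.pi)
im=r.read_camera('top');a=cv2.imread('pics/top0.png');w=r.read_camera('wrist')
R=rect('top',im,.45,.65,-.1,.1,.009,2000)
cv2.imwrite('pics/m3.png',np.hstack([R,w[100:300,180:380].repeat(2,0).repeat(2,1)]))
E
```

```text
t 14.6 fix now [-125.4   -6.4] z -35.1 f [-0.5 -0.1 -0.3]
slide [-55.4  -0.6  -0.1] dr [0. 0. 0.]
```

View pics/m3.png

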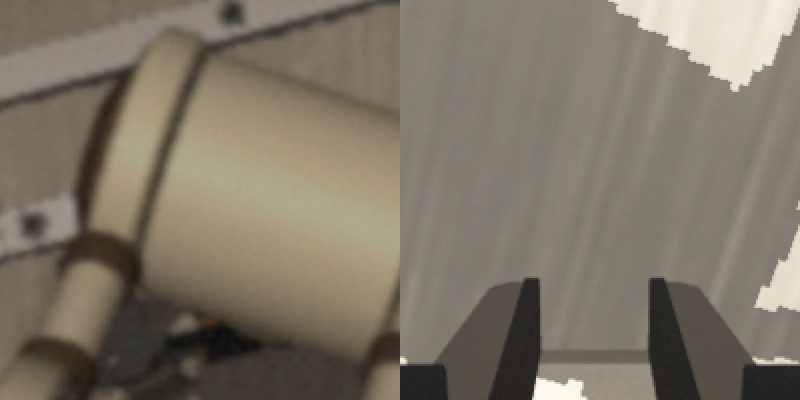

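The wrist view now shows the coupon's rear face spanning both fingertips (full-frame rows 275–281), which puts it 9 mm ahead of the TCP, so it is being pushed. Continuing to the rail.

>>> servo_tool(
  steps=[
    {"slide":[-7,0,0],"dr":[0,0,0],"claw":28},
    {"slide":[-14,0,0],"dr":[0,0,0],"claw":28},
    {"slide":[-22,0,0],"dr":[0,0,0],"claw":28},
    {"slide":[-30,0,0],"dr":[0,0,0],"claw":28},
    {"slide":[-38,0,0],"dr":[0,0,0],"claw":28},
    {"slide":[-46,0,0],"dr":[0,0,0],"claw":28},
    {"slide":[-52,0,0],"dr":[0,0,0],"claw":28},
    {"slide":[-57,0,0],"dr":[0,0,0],"claw":28},
    {"slide":[-61,0,0],"dr":[0,0,0],"claw":28},
    {"slide":[-63,0,0],"dr":[0,0,0],"claw":28},
  ],
)

```text
clock: 15.95
ee_pos: [0.5668, -0.0233, -0.035]
ee_rot: [-3.142, -0.0, -2.874]
contact_force: [-1.2, -0.7, 2.0]
grip_width: 0.0279
gripper_force: 1.0
```

>>> servo_tool(
  steps=[
    {"slide":[-0.5,0,0],"dr":[0,0,0],"claw":28},
    {"slide":[-1,0,0],"dr":[0,0,0],"claw":28},
    {"slide":[-1.5,0,0],"dr":[0,0,0],"claw":28},
    {"slide":[-2,0,0],"dr":[0,0,0],"claw":28},
    {"slide":[-2.5,0,0],"dr":[0,0,0],"claw":28},
    {"slide":[-3,0,0],"dr":[0,0,0],"claw":28},
    {"slide":[-3.5,0,0],"dr":[0,0,0],"claw":28},
    {"slide":[-4,0,0],"dr":[0,0,0],"claw":28},
    {"slide":[-4,0,0],"dr":[0,0,0],"claw":28},
    {"slide":[-4,0,0],"dr":[0,0,0],"claw":28},
  ],
)

```text
clock: 17.2
ee_pos: [0.5697, -0.0225, -0.035]
ee_rot: [3.141, -0.002, -2.874]
contact_force: [-5.7, -0.9, 4.5]
grip_width: 0.0279
gripper_force: 2.8
```

>>> servo_tool(
  steps=[
    {"slide":[-0.5,0,0],"dr":[0,0,0],"claw":28},
    {"slide":[-1,0,0],"dr":[0,0,0],"claw":28},
    {"slide":[-1.5,0,0],"dr":[0,0,0],"claw":28},
    {"slide":[-1.5,0,0],"dr":[0,0,0],"claw":28},
    {"slide":[-1.5,0,0],"dr":[0,0,0],"claw":28},
    {"slide":[-1.5,0,0],"dr":[0,0,0],"claw":28},
    {"slide":[5,0,0],"dr":[0,0,0],"claw":28},
    {"slide":[15,0,0],"dr":[0,0,0],"claw":28},
    {"slide":[25,0,-15],"dr":[0,0,0],"claw":28},
    {"slide":[25,0,-40],"dr":[0,0,0],"claw":28},
  ],
)

```text
clock: 18.45
ee_pos: [0.5445, -0.0286, 0.0043]
ee_rot: [3.14, -0.002, -2.875]
contact_force: [1.3, 0.2, 0.3]
grip_width: 0.028
gripper_force: 0.0
```

```bash
python3 - <<'E'
from h import *
im=r.read_camera('top');R=rect('top',im,.45,.65,-.1,.1,.009,2000)
w=r.read_camera('wrist');cv2.imwrite('pics/w4.png',w);o=r.get_obs();print(o['ee_pos'])
to(-.026,-.075,.020,np.pi/2)
# silhouette of coupon in the wrist picture -> fixture coordinates
i=r.camera_info('wrist');K=i['intrinsics'];A=np.array(i['T_tool_cam'])
Rw=Ro.from_euler('xyz',o['ee_rot']).as_matrix()
for d in r.silhouettes('square_coupon','wrist'):
    c,_=cv2.findContours(d['pixels'].astype(np.uint8),0,2);c=max(c,key=cv2.contourArea)[:,0].astype(float)
    P=[]
    for u in c:
        q=Rw@A[:3,:3]@np.linalg.solve(K,[*u,1]);s=Rw@A[:3,3]+o['ee_pos'];P.append(fix(s+q*(.009-s[2])/q[2]))
    P=np.array(P)*1000;print(d['pixel'],round(d['confidence'],2),P.min(0).round(),P.max(0).round(),cv2.minAreaRect(P.astype(np.float32)))
E
```

```text
[ 0.54871778 -0.02954733  0.0075576 ]
t 18.55 fix now [-81.7  -7.7] z 7.6 f [ 0.9 -0.9  0.3]
slide [-55.8 -67.4 -12. ] dr [0.002 0.006 1.571]
[277.6, 296.7] 0.7 [-53. -30.] [-26.  12.] ((-39.56831359863281, -8.612167358398438), (42.333900451660156, 27.526338577270508), 88.7920913696289)
[437.9, 110.4] 0.23 [-176.   42.] [-136.  120.] ((-155.64337158203125, 80.73739624023438), (25.964000701904297, 76.57061767578125), 12.471385955810547)
```

Coupon's rear face reads about −52 mm, within about 1° of the rail, centre y about −8. It was pressed flat with several newtons. Now to its −y side, tool turned a quarter.

>>> servo_tool(
  steps=[
    {"slide":[0,-5,-12],"dr":[0,0,0.17],"claw":12},
    {"slide":[-5,-15,-12],"dr":[0,0,0.34],"claw":12},
    {"slide":[-12,-28,-12],"dr":[0,0,0.51],"claw":12},
    {"slide":[-22,-42,-12],"dr":[0,0,0.68],"claw":12},
    {"slide":[-32,-55,-12],"dr":[0,0,0.85],"claw":12},
    {"slide":[-42,-65,-12],"dr":[0,0,1.02],"claw":12},
    {"slide":[-50,-67,-12],"dr":[0,0,1.19],"claw":12},
    {"slide":[-55,-67,-12],"dr":[0,0,1.36],"claw":12},
    {"slide":[-55,-67,-12],"dr":[0,0,1.5],"claw":12},
    {"slide":[-55,-67,-12],"dr":[0,0,1.57],"claw":12},
  ],
)

```text
clock: 19.85
ee_pos: [0.6163, -0.0786, 0.0152]
ee_rot: [-3.14, -0.001, 1.836]
contact_force: [-0.2, -0.0, -0.7]
grip_width: 0.0119
gripper_force: 0.0
```

>>> servo_tool(
  steps=[
    {"slide":[0,0,0],"dr":[0,0,0],"claw":12},
    {"slide":[0,0,0],"dr":[0,0,0],"claw":12},
    {"slide":[0,0,0],"dr":[0,0,0],"claw":12},
    {"slide":[0,0,0],"dr":[0,0,0],"claw":12},
    {"slide":[0,0,0],"dr":[0,0,0],"claw":12},
    {"slide":[0,0,0],"dr":[0,0,0],"claw":12},
    {"slide":[0,0,0],"dr":[0,0,0],"claw":12},
    {"slide":[0,0,0],"dr":[0,0,0],"claw":12},
    {"slide":[0,0,0],"dr":[0,0,0],"claw":12},
    {"slide":[0,0,0],"dr":[0,0,0],"claw":12},
  ],
)

```text
clock: 21.1
ee_pos: [0.6172, -0.079, 0.017]
ee_rot: [3.142, -0.0, 1.839]
contact_force: [0.3, -0.3, 0.0]
grip_width: 0.0115
gripper_force: 0.0
```

```bash
python3 - <<'E'
from h import *
w=r.read_camera('wrist');t=r.read_camera('top');R=rect('top',t,.5,.7,-.1,.1,.009,2000)
cv2.imwrite('pics/m5.png',np.hstack([R,cv2.resize(w[120:320,180:380],(400,400))]))
to(-.027,-.075,-.035,np.pi/2)
E
```

```text
Traceback (most recent call last):
ValueError: all the input array dimensions except for the concatenation axis must match exactly, but along dimension 0, the array at index 0 has size 399 and the array at index 1 has size 400
```

```bash
python3 - <<'E'
from h import *
w=r.read_camera('wrist');t=r.read_camera('top');R=cv2.resize(rect('top',t,.5,.7,-.1,.1,.009,2000),(400,400))
cv2.imwrite('pics/m5.png',np.hstack([R,cv2.resize(w,(400,300)).copy() if 0 else cv2.resize(w[:,70:490],(400,400))]))
to(-.027,-.075,-.035,np.pi/2)
E
```

```text
t 21.3 fix now [-28.8 -73.4] z 17.0 f [ 0.1 -0.1  0.3]
slide [-1.6  1.8 52. ] dr [-0.    -0.     0.001]
```

View pics/m5.png

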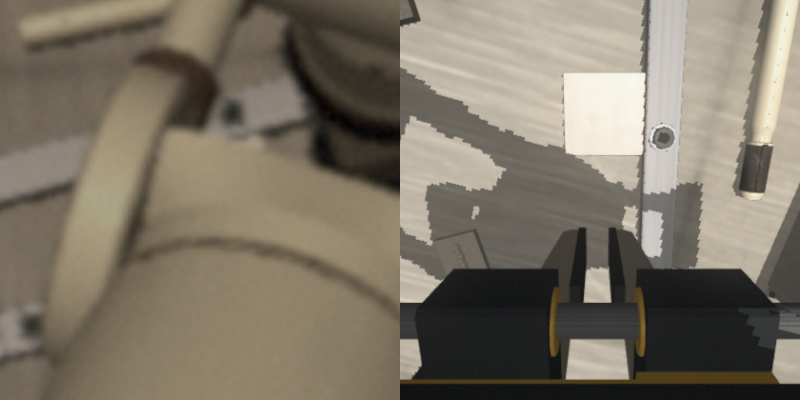

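The wrist view shows the coupon flush with the rail's face, (604,113) in the mosaic, centre y about −5 and x about −25. Fingers are behind it and clear of the beaded coupon. Descending, then pushing along the rail.

>>> servo_tool(
  steps=[
    {"slide":[0,2,8],"dr":[0,0,0],"claw":12},
    {"slide":[0,2,18],"dr":[0,0,0],"claw":12},
    {"slide":[0,2,27],"dr":[0,0,0],"claw":12},
    {"slide":[0,2,35],"dr":[0,0,0],"claw":12},
    {"slide":[0,2,42],"dr":[0,0,0],"claw":12},
    {"slide":[0,2,47],"dr":[0,0,0],"claw":12},
    {"slide":[0,2,50],"dr":[0,0,0],"claw":12},
    {"slide":[0,2,52],"dr":[0,0,0],"claw":12},
    {"slide":[0,2,52],"dr":[0,0,0],"claw":12},
    {"slide":[0,2,52],"dr":[0,0,0],"claw":12},
  ],
)

```text
clock: 22.55
ee_pos: [0.6193, -0.0785, -0.0348]
ee_rot: [3.141, 0.0, 1.839]
contact_force: [0.2, 0.4, 0.3]
grip_width: 0.012
gripper_force: 0.0
```

>>> servo_tool(
  steps=[
    {"slide":[8,0,0],"dr":[0,0,0],"claw":12},
    {"slide":[18,0,0],"dr":[0,0,0],"claw":12},
    {"slide":[26,0,0],"dr":[0,0,0],"claw":12},
    {"slide":[32,0,0],"dr":[0,0,0],"claw":12},
    {"slide":[39,0,0],"dr":[0,0,0],"claw":12},
    {"slide":[46,0,0],"dr":[0,0,0],"claw":12},
    {"slide":[53,0,0],"dr":[0,0,0],"claw":12},
    {"slide":[60,0,0],"dr":[0,0,0],"claw":12},
    {"slide":[67,0,0],"dr":[0,0,0],"claw":12},
    {"slide":[74,0,0],"dr":[0,0,0],"claw":12},
  ],
)

```text
clock: 23.8
ee_pos: [0.5994, -0.0066, -0.035]
ee_rot: [3.142, 0.0, 1.839]
contact_force: [0.7, -0.2, -0.6]
grip_width: 0.0119
gripper_force: 0.4
```

```bash
python3 - <<'E'
from h import *
to(-.027,.060,-.035,np.pi/2)
E
```

```text
t 23.8 fix now [-26.8   1.1] z -35.0 f [ 0.7 -0.2 -0.6]
slide [58.9 -0.2  0. ] dr [0.    0.    0.001]
```

>>> servo_tool(
  steps=[
    {"slide":[5,0,0],"dr":[0,0,0],"claw":12},
    {"slide":[10,0,0],"dr":[0,0,0],"claw":12},
    {"slide":[15,0,0],"dr":[0,0,0],"claw":12},
    {"slide":[20,0,0],"dr":[0,0,0],"claw":12},
    {"slide":[25,0,0],"dr":[0,0,0],"claw":12},
    {"slide":[30,0,0],"dr":[0,0,0],"claw":12},
    {"slide":[36,0,0],"dr":[0,0,0],"claw":12},
    {"slide":[42,0,0],"dr":[0,0,0],"claw":12},
    {"slide":[48,0,0],"dr":[0,0,0],"claw":12},
    {"slide":[53,0,0],"dr":[0,0,0],"claw":12},
  ],
)

```text
clock: 25.05
ee_pos: [0.5853, 0.0444, -0.035]
ee_rot: [3.142, 0.0, 1.839]
contact_force: [-0.7, -0.0, -0.4]
grip_width: 0.0118
gripper_force: 0.5
```

>>> servo_tool(
  steps=[
    {"slide":[1,0,0],"dr":[0,0,0],"claw":12},
    {"slide":[2,0,0],"dr":[0,0,0],"claw":12},
    {"slide":[3,0,0],"dr":[0,0,0],"claw":12},
    {"slide":[4,0,0],"dr":[0,0,0],"claw":12},
    {"slide":[5,0,0],"dr":[0,0,0],"claw":12},
    {"slide":[6,0,0],"dr":[0,0,0],"claw":12},
    {"slide":[6,0,0],"dr":[0,0,0],"claw":12},
    {"slide":[6,0,0],"dr":[0,0,0],"claw":12},
    {"slide":[6,0,0],"dr":[0,0,0],"claw":12},
    {"slide":[6,0,0],"dr":[0,0,0],"claw":12},
  ],
)

```text
clock: 26.3
ee_pos: [0.5837, 0.0499, -0.0351]
ee_rot: [-3.141, -0.0, 1.839]
contact_force: [0.7, 0.2, -0.1]
grip_width: 0.0121
gripper_force: 0.0
```

```bash
python3 - <<'E'
from h import *
to(-.027,.061,-.035,np.pi/2)
E
```

```text
t 26.3 fix now [-26.9  59.8] z -35.1 f [ 0.7  0.2 -0.1]
slide [ 1.2 -0.1 -0.1] dr [-0.    -0.     0.001]
```

Not yet bearing on the stop. Continuing in small steps until force builds.

>>> servo_tool(
  steps=[
    {"slide":[0.5,0,0],"dr":[0,0,0],"claw":12},
    {"slide":[1,0,0],"dr":[0,0,0],"claw":12},
    {"slide":[1.5,0,0],"dr":[0,0,0],"claw":12},
    {"slide":[2,0,0],"dr":[0,0,0],"claw":12},
    {"slide":[2.5,0,0],"dr":[0,0,0],"claw":12},
    {"slide":[2.5,0,0],"dr":[0,0,0],"claw":12},
    {"slide":[2.5,0,0],"dr":[0,0,0],"claw":12},
    {"slide":[2.5,0,0],"dr":[0,0,0],"claw":12},
    {"slide":[2.5,0,0],"dr":[0,0,0],"claw":12},
    {"slide":[2.5,0,0],"dr":[0,0,0],"claw":12},
  ],
)

```text
clock: 27.55
ee_pos: [0.5833, 0.052, -0.035]
ee_rot: [-3.142, 0.0, 1.839]
contact_force: [0.6, -4.0, -0.1]
grip_width: 0.0121
gripper_force: 1.9
```

Bearing on the stop (4 N). A little more pressure, then back off and up.

>>> servo_tool(
  steps=[
    {"slide":[0.5,0,0],"dr":[0,0,0],"claw":12},
    {"slide":[1,0,0],"dr":[0,0,0],"claw":12},
    {"slide":[1.5,0,0],"dr":[0,0,0],"claw":12},
    {"slide":[1.5,0,0],"dr":[0,0,0],"claw":12},
    {"slide":[1.5,0,0],"dr":[0,0,0],"claw":12},
    {"slide":[-3,0,0],"dr":[0,0,0],"claw":12},
    {"slide":[-12,0,0],"dr":[0,0,0],"claw":12},
    {"slide":[-25,0,-10],"dr":[0,0,0],"claw":12},
    {"slide":[-40,0,-40],"dr":[0,0,0],"claw":12},
    {"slide":[-50,0,-80],"dr":[0,0,0],"claw":12},
  ],
)

```text
clock: 28.8
ee_pos: [0.596, 0.0031, 0.0457]
ee_rot: [-3.14, -0.001, 1.838]
contact_force: [0.8, 0.3, -0.5]
grip_width: 0.0121
gripper_force: 0.0
```

>>> servo_tool(
  steps=[
    {"slide":[-10,0,-20],"dr":[0,0,0],"claw":12},
    {"slide":[-15,0,-35],"dr":[0,0,0],"claw":12},
    {"slide":[-20,0,-40],"dr":[0,0,0],"claw":12},
    {"slide":[-20,0,-40],"dr":[0,0,0],"claw":12},
    {"slide":[-20,0,-40],"dr":[0,0,0],"claw":12},
    {"slide":[-20,0,-40],"dr":[0,0,0],"claw":12},
    {"slide":[-20,0,-40],"dr":[0,0,0],"claw":12},
    {"slide":[-20,0,-40],"dr":[0,0,0],"claw":12},
    {"slide":[-20,0,-40],"dr":[0,0,0],"claw":12},
    {"slide":[-20,0,-40],"dr":[0,0,0],"claw":12},
  ],
)

```text
clock: 30.05
ee_pos: [0.6017, -0.0153, 0.085]
ee_rot: [3.142, 0.0, 1.839]
contact_force: [-0.5, 1.0, 0.4]
grip_width: 0.012
gripper_force: 0.0
```

```bash
python3 - <<'E'
from h import *
to(-.027,.061,-.035,np.pi/2)
w=r.read_camera('wrist');cv2.imwrite('pics/w6.png',cv2.resize(w[0:260,120:480],None,fx=2.2,fy=2.2,interpolation=cv2.INTER_CUBIC))
E
```

```text
t 30.05 fix now [-26.8  -7.9] z 85.0 f [-0.5  1.   0.4]
slide [ 68.9  -0.2 120. ] dr [0.    0.    0.001]
```

View pics/w6.png

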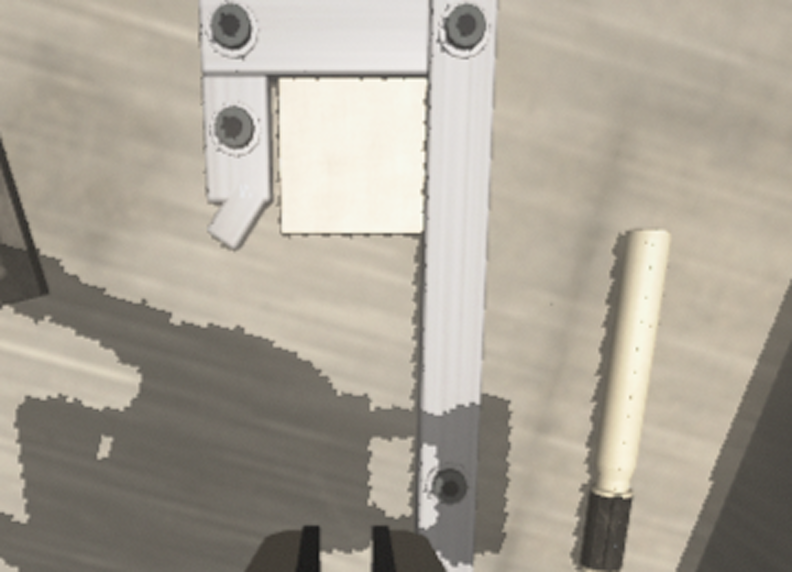

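The coupon (352,155) sits in the pocket, against the end stop (row 75) and the rail (col 426), square, with the robot clear.

```bash
python3 -c "
from workcell import r
print(r.job_done())"
```

```text
the job is handed in; nothing more can be done
None
```

The square coupon is home in the corner pocket, flat and square against the rail and end stop, with the robot clear, and the job was handed in at about 30 s (no verdict came back). The real fingertips end about 35 mm short of the stated TCP, so my first push passed over the coupon and I repeated it lower.

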